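Key the display turntable platter onto its drive pin

ROBOT

A 6-joint arm with a two-finger parallel gripper is mounted at the origin on the work surface. World frame = base frame: x ahead of the robot, y to its left, z up, the work surface at z = 0. Lengths are in m, angles in degrees, forces in N, time in s.
With the tool pointing down it reaches from about 0.4 to 0.825 m from the base axis. Payload 7 kg.
Tool frame: the origin (TCP) lies midway between the tips of the shut fingers; the grasp point (between the pads) lies 19 mm behind it (ctrl.grip_point_offset is the distance from the TCP to the grasp point, in m); x points along the fingers, y is the direction in which the jaws open and shut, and the axes are right-handed (so a half turn about x gives the same grasp; the last joint's range is limited). The gripper opens to 88 mm and grips with 3 to 60 N. Pads are 19 mm wide; open, the fingers measure 130 mm over their backs; the gripper's body (78 mm by 193 mm) begins 47 mm behind the grasp point.
Start: joints at [92.481, 20.546, 0.682, 0, -70.136, -16.507], TCP at [0.164, 0.655, 0.19] pointing down, gripper open.
Joint ranges: [-176.03, 176.03], [-82.01, 121.73], [-58.28, 71.71], [-173.87, 95.51], [-174.79, -0.11], [-173.66, 173.66]. Speed limits (degrees/s): [136.94, 136.94, 172.46, 180, 180, 180].

INTERFACE

Orientations are given as [roll, pitch, yaw] about the fixed x, y, z axes, in that order (R = Rz(yaw) Ry(pitch) Rx(roll)).
In Python, from plant import ctrl gives the robot as it stands.
- The arm moves only by the tool drive_tool, never from a script. Its argument "plan" is a list of rows, each a list of 3 entries, a list of its own where there are three numbers: the shift along the tool's x, y, z in m, then the turn, a rotation vector about the tool's x, y, z in degrees, then the opening, from 0 (shut) to 1 (fully open). In form: [[[dx, dy, dz], [wx, wy, wz], grip], ...]. A call has 1 to 20 rows; each row is the pose to reach, as a shift and turn from the pose measured when the call began, along the tool's axes at that moment; what a row does not reach only later rows make up. A row lasts 1/12 s, in which the tool goes at most 41.7 mm and 7.16 degrees, less where a joint would pass 70% of its speed; a pose out of reach is approached as far as the arm can. A call with a gripper value outside its range is refused whole. The fingers move at their own pace and stop on an object; the grip force is fixed at half the most. Time passes only in rows, so rows that repeat a pose let the fingers close. It gives the time, the measured TCP pose, the force and the opening at its end, in the units of the state.
- ctrl.get_obs(): the state, without advancing time (a new reading comes with each control period).
- ctrl.snapshot(name): name is "side" or "top"; returns the picture (400x640x3 uint8, blue, green, red); there is no depth.
- ctrl.get_calibration(name): a dict with "fx", "fy", "cx", "cy" (pixels), "R" (3x3) and "t" (3): a world point X has camera coordinates R X + t. Camera axes: x right, y down, z forward; pixel columns grow to the right and rows downward; lengths in m; the calibration is good to about 2 mm. A picture is of the moment at which its call begins. get_calibration takes no time and is no camera call.
- ctrl.close_job(): hands the job in, once; it reports no verdict.
Trained networks look in the newest picture that a camera, given by its name, has taken for a name from the list of things; names that differ only in an ending like _2 or _b are one class to them, and where a whole thing is asked for, a point or a joint stands for the part that bears it (a point fixed in the world has none). Each returns a list of dicts, best first, with "confidence" (0 to 1); they miss things now and then, are a little off and sometimes report something else, mostly with a low value. They report only what shows in the picture. A call takes as long as a camera call. They do not tell look-alikes from the thing itself.
- ctrl.cut_out(camera, name): "pixels" (400x640 bool, what is visible of it) and "pixel" ([column, row] in pixels, amid what is visible of it).
- ctrl.landmark_of(camera, name): "pixel" ([column, row] in pixels: a listed point, or the origin of a listed thing).
The state is a dict: "clock": time; "joint_pos": joint angles; "qvel": joint speeds; "tau": joint torques, N m; "tool_pos": TCP position; "orientation": TCP orientation; "force": force on the tool from outside, world axes, zero at the start; "moment": the same for the moment, N m; "opening": finger opening in m.
Only numpy, scipy, OpenCV 4.12 (cv2) and the standard library are available. Lean on these libraries where they do the work, as an engineer would, in place of code of your own. Each camera call takes 0.05 s, during which the arm holds its last target. There are 200 camera calls.

TASK

Get the revolving display stand ready for a teapot: with a fingertip against its peg, turn the wooden platter until the notch in its rim stands over the drive pin, then press the platter down until it is fully home on the pin, and take your hand away. Only push and press: do not lift the platter, and leave the teapot, the cup and the caddy where they stand.

Things in the scene. Friction and masses are not known exactly. Their poses are not given: they have to be found in the camera images.
- stand: Dark steel foot of the display stand, fixed to the counter: a round foot 148 mm across, 20 mm high, with a flat tongue 30 mm wide, 12 mm high, that sticks out along its +x to 120 mm from the centre (seen beyond the platter's rim) and carries the drive pin. Origin at the centre of its underside, on the vertical axis about which the platter turns; z up.
- pin (a point): Top of the drive pin: an upright oblong steel pin, 14 mm wide and 24 mm long (along the tongue), its middle 82 mm from the axis of the stand, top 36 mm above the counter. While the platter is up the pin lies 2 mm below its underside, mostly hidden by it; it never moves.
- platter: Brown cork-lined wooden disc, 180 mm across, 14 mm thick, on the stand's spindle. It starts with its upper face 52 mm above the counter, 10 mm lower when home. It turns without end either way, against about 1 N at the peg, and stays where left. One square notch, 21 mm wide, 24 mm deep, is cut through its rim. Origin: centre of its underside; z up, x out through the notch.
- notch (a point): The middle of the platter's notch, 82 mm from the axis, at the level of the platter's upper face. It stands right above the pin when the platter is aligned (about 3 mm to either side is enough for the pin to enter).
- peg_top (a point): Centre of the top of the finger peg: a round upright dark wooden peg 16 mm thick and 24 mm high on the platter's upper face, 64 mm from the axis, straight opposite the notch.
- hub (a point): Centre of the top of the steel hub cap, a flat disc 32 mm across standing 4 mm above the platter's upper face, on the axis: a good place to press.
- sleeve (a joint): How far the platter has slid down the spindle, in m: 0 at the start (up), 0.010 fully home, at a firm stop; below 0: lifted. The bore is snug: it stays at the height where it is left and takes 2 to 4 N to slide down. Out of line it meets the pin after 2 mm; its soft cork-lined underside then yields springily (about 5 N per mm) and afterwards rises back to some 0.004.
- teapot: Loose white porcelain teapot, body 100 mm across, about 175 mm over spout and handle, 89 mm high, beside the stand. Origin at the centre of its underside. Not to be moved.
- cup: Loose white porcelain cup, 64 mm across, 45 mm high, beside the stand. Origin at the centre of its underside. Not to be moved.
- caddy: Loose blue glazed tea caddy with a wooden lid, 64 mm across, 68 mm high, beside the stand. Origin at the centre of its underside. Not to be moved.
Things that resemble listed ones, but are neither listed nor needed, are in the scene too. There is more than one size of the stand; the job needs the largest.

How it is judged (in metres and radians):
At the end, for the whole second after the job is handed in: The platter is at rest with its notch on the pin (within 5 mm) and pressed home (at least 8.5 mm of its 10 mm travel); the teapot, cup and caddy stand upright within 20 mm of where they were (value of joint sleeve above 0.0085 m and horizontal distance between notch and pin below 0.005 m and angular speed of platter below 0.05 rad/s and distance of each of teapot, cup, caddy from where it was at the start of the episode below 0.02 m and angle between each of teapot, cup, caddy's own z axis and vertical below 0.2 rad); the robot touches nothing.
It fails at once if the platter is lifted more than 4 mm (value of joint sleeve below -0.004 m).
It fails at once if the teapot, cup or caddy is moved more than 20 mm, lifted or tipped (distance of any of teapot, cup, caddy from where it was at the start of the episode above 0.02 m or angle between any of teapot, cup, caddy's own z axis and vertical above 0.35 rad).
It also fails if it takes over 51 s, if anything falls off the work surface, if the arm or the gripper's body presses on something with over 40 N, if the wrist force passes 120 N, or if a joint passes its speed limit or range.

## Working session

There is one attempt and no reset: what is moved stays moved. The work goes in short steps, Python scripts to look and compute and a tool call to move; the robot and the scene stay as the last step left them, time stands still between calls to the robot, and variables do not carry over. Pictures are saved under pics/ and viewed, about 8 in all and at most 12, crops included, and the job is handed in when it is done.

Besides the shell and the picture viewer there is one more tool, called after "Request:" as name(argument=value, ...), one argument or row to a line, values as JSON. drive_tool: Moves the arm, as the interface text tells. Its arguments: {"type":"object","properties":{"plan":{"type":"array","items":{"type":"array"}}},"required":["plan"]}

```bash
mkdir -p pics; cat > h.py <<'E'
import numpy as np, cv2
from plant import ctrl
def proj(cam,X):
    c=ctrl.get_calibration(cam);p=np.array(c["R"])@np.array(X)+np.array(c["t"])
    return np.array([c["fx"]*p[0]/p[2]+c["cx"],c["fy"]*p[1]/p[2]+c["cy"]])
def at_z(cam,px,z):
    c=ctrl.get_calibration(cam);R=np.array(c["R"]);t=np.array(c["t"])
    o=-R.T@t;d=R.T@np.array([(px[0]-c["cx"])/c["fx"],(px[1]-c["cy"])/c["fy"],1])
    return o+d*(z-o[2])/d[2]
E
python3 - <<'E'
from h import *
for n in("top","side"):
    cv2.imwrite(f"pics/{n}0.png",ctrl.snapshot(n))
    for k,z in(("stand",0),("platter",.038),("notch",.052),("peg_top",.076),("hub",.056),("pin",.036)):
        for d in ctrl.landmark_of(n,k): print(n,k,np.round(d["pixel"],1),round(d["confidence"],2),np.round(at_z(n,d["pixel"],z),4))
    for k in("teapot","cup","caddy"):
        for d in ctrl.landmark_of(n,k): print(n,k,np.round(d["pixel"],1),round(d["confidence"],2),np.round(at_z(n,d["pixel"],0),4))
print(ctrl.get_obs())
E
```

```text
top stand [296.6 113.6] 0.93 [0.775  0.1087 0.    ]
top stand [322.5 225.3] 0.87 [0.515  0.0444 0.    ]
top stand [228.2 294.5] 0.72 [0.3535 0.2585 0.    ]
top platter [299.2 112.3] 0.9 [0.7693 0.1    0.038 ]
top platter [323.3 223.1] 0.89 [0.5198 0.0421 0.038 ]
top notch [359.8 225.2] 0.98 [ 0.5163 -0.0383  0.052 ]
top notch [223.9 264.9] 0.97 [0.4249 0.2591 0.052 ]
top notch [307.1  84. ] 0.92 [0.8304 0.0824 0.052 ]
top peg_top [284.2 130.6] 0.87 [0.7197 0.1295 0.076 ]
top peg_top [294.6 223.9] 0.67 [0.5169 0.1032 0.076 ]
top peg_top [225.2 318.7] 0.59 [0.3128 0.2481 0.076 ]
top hub [295.2 107.8] 0.95 [0.7751 0.1079 0.056 ]
top hub [323.3 221.6] 0.85 [0.523  0.0418 0.056 ]
top hub [227.8 293.8] 0.58 [0.3628 0.248  0.056 ]
top pin [223.3 267.5] 0.92 [0.4178 0.2637 0.036 ]
top pin [338.  189.6] 0.83 [0.5952 0.0102 0.036 ]
top pin [390.4 254.8] 0.69 [ 0.4519 -0.1074  0.036 ]
top teapot [237.6 200.3] 0.61 [0.5701 0.2422 0.    ]
top cup [387.1 256.4] 0.6 [ 0.4462 -0.1042  0.    ]
top caddy [397.7 181.2] 0.95 [ 0.619  -0.1276  0.    ]
top caddy [335.6 188.4] 0.6 [0.6006 0.0153 0.    ]
to
[... 1115 characters left out ...]
 ]
side caddy [353.5 186.3] 0.63 [ 0.6174 -0.1147  0.    ]
{'clock': 1.0, 'joint_pos': array([ 9.24815103e+01,  2.05454895e+01,  6.82461248e-01, -1.64751193e-03,
       -7.01347446e+01, -1.65057314e+01]), 'qvel': array([-0.03790764,  0.02067729, -0.02357334, -0.04050763,  0.04317293,
        0.03004056]), 'tau': array([-2.94070996e-04, -5.82397699e+01,  2.93304992e+01,  7.00250790e+00,
        1.24535846e-02, -3.03168042e-05]), 'tool_pos': array([0.16358861, 0.65486263, 0.18996972]), 'orientation': array([-38.66685975,  89.99728685, 127.30835942]), 'force': array([-0.11771253,  0.47984806, -0.09628597]), 'moment': array([ 0.01458797, -0.00566547, -0.03271921]), 'opening': 0.0878136950644797}
```

View pics/top0.png

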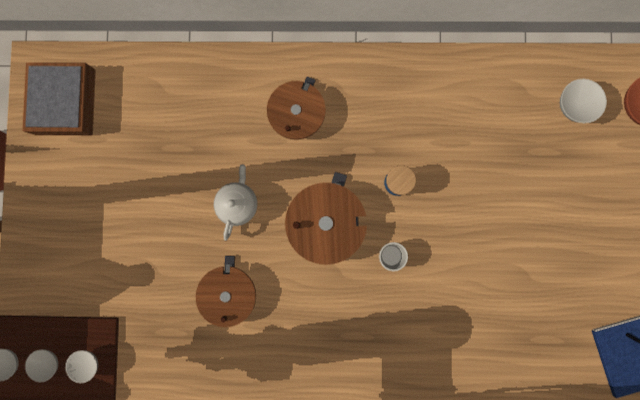

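View pics/side0.png

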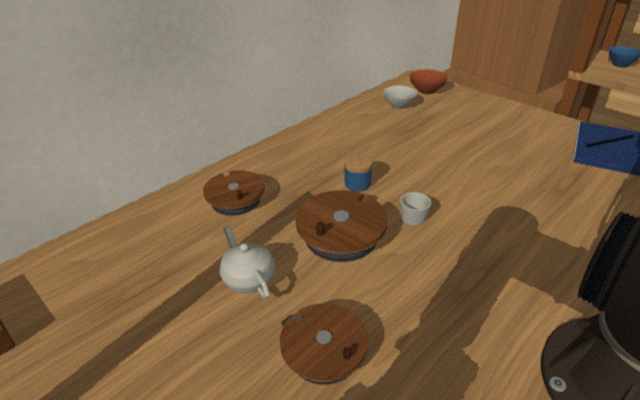

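Top picture: there are three stands, at (325,223), (296,109) and (226,297). The middle one is about 82 px across and the others about 60 px, so (325,223) is the largest. Its notch is at (359,222), its peg at (297,225) and its tongue at (339,180). I'll confirm this in an enlarged crop.

```bash
python3 - <<'E'
from h import *
im=ctrl.snapshot("top");
x0,y0,s=200,150,4
c=cv2.resize(im[y0:290,x0:400+0*1 if False else 400],None,fx=s,fy=s,interpolation=cv2.INTER_CUBIC)
cv2.imwrite("pics/crop1.png",c)
# platter rim ellipse via mask
for d in ctrl.cut_out("top","platter"):
    m=d["pixels"].astype(np.uint8);cs,_=cv2.findContours(m,cv2.RETR_EXTERNAL,cv2.CHAIN_APPROX_NONE)
    p=np.vstack(cs)[:,0];hull=cv2.convexHull(p)
    W=np.array([at_z("top",q,.052)[:2] for q in hull[:,0].astype(float)])
    A=np.c_[2*W,np.ones(len(W))];s_=np.linalg.lstsq(A,(W**2).sum(1),rcond=None)[0]
    print("platter c",np.round(s_[:2],4),"r",round(float(np.sqrt(s_[2]+s_[:2]@s_[:2])),4),d["confidence"])
for n,k in (("top","stand"),):
  for d in ctrl.cut_out(n,k):
    ys,xs=np.nonzero(d["pixels"]);print(k,d["pixel"],d["confidence"],xs.min(),xs.max(),ys.min(),ys.max(),len(xs))
C=np.array([.518,.041])
hsv=cv2.cvtColor(im,cv2.COLOR_BGR2HSV)
# dark bluish tongue
reg=np.zeros(im.shape[:2],bool);reg[165:190,325:352]=1
B,G,R=[im[...,i].astype(int) for i in range(3)]
t=reg&(R<B+5)&(R<90)
ys,xs=np.nonzero(t);print("tongue px",len(xs),xs.mean(),ys.mean(),at_z("top",(xs.mean(),ys.mean()),.012))
E
```

```text
platter c [0.7731 0.1064] r 0.0653 0.66
platter c [0.358 0.254] r 0.067 0.6
platter c [0.5295 0.0342] r 0.0943 0.43
stand [229.1, 294.6] 0.97 195 256 254 326 3078
stand [297.1, 108.4] 0.91 267 324 77 138 2720
stand [322.3, 223.2] 0.7 285 366 172 263 5395
tongue px 111 338.8198198198198 178.40540540540542 [0.62271841 0.00834151 0.012     ]
```

View pics/crop1.png

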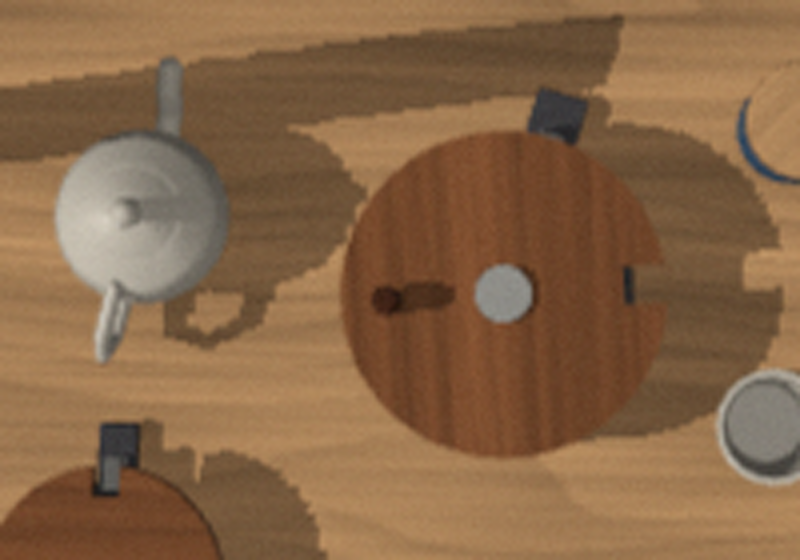

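Crop: the largest stand is confirmed. Its hub is at crop (503,294), peg at (387,300), notch at about (645,285), and the outer end of the tongue at about (563,93). The platter needs to turn about 70° counter-clockwise, so I'll push the peg from its +x side.

```bash
cat >> h.py <<'E'
from scipy.spatial.transform import Rotation as Ro
def pose():
    o=ctrl.get_obs();return o["tool_pos"],Ro.from_euler("xyz",o["orientation"],degrees=True).as_matrix(),o
def rel(P,zdir):
    """shift & rotvec (tool axes) to TCP P pointing down with tool z along zdir"""
    p,R,_=pose();z=np.r_[np.array(zdir)/np.linalg.norm(zdir),0];x=np.array([0,0,-1.]);G=np.c_[x,np.cross(z,x),z]
    return np.round(R.T@(np.array(P)-p),4),np.round(Ro.from_matrix(R.T@G).as_rotvec(degrees=True),1)
E
python3 - <<'E'
from h import *
f=lambda u,v:(200+(u+.5)/4-.5,150+(v+.5)/4-.5)
hub=at_z("top",f(503,294),.056);peg=at_z("top",f(387,300),.076);no=at_z("top",f(644,285),.052);to=at_z("top",f(563,93.5),.012)
an=lambda a:np.degrees(np.arctan2(*(a-hub)[1::-1]))
print(hub,peg,no,to);print("ang",an(peg),an(no),an(to),[np.linalg.norm((a-hub)[:2]) for a in(peg,no,to)])
p,R,_=pose();print(np.round(R,3))
phi=np.radians(an(peg));t=np.array([-np.sin(phi),np.cos(phi)])
P=hub[:2]+.064*np.array([np.cos(phi),np.sin(phi)])-t*.032
for s in(1,-1):print(P,s,rel([*P,.15],s*t))
E
```

```text
[0.51969273 0.03724125 0.056     ] [0.51543083 0.09938565 0.076     ] [ 0.52575171 -0.04000227  0.052     ] [0.63520053 0.00492615 0.012     ]
ang 93.92323874565396 -85.51490293404167 -15.62979085333432 [np.float64(0.062290369879971816), np.float64(0.07748079415342655), np.float64(0.11994297352413766)]
[[ 0.    -0.242 -0.97 ]
 [-0.    -0.97   0.242]
 [-1.     0.    -0.   ]]
[0.54723887 0.10328071] 1 (array([ 0.04  ,  0.4422, -0.5059]), array([-17.9,  -0. ,  -0. ]))
[0.54723887 0.10328071] -1 (array([ 0.04  ,  0.4422, -0.5059]), array([162.1,  -0. ,   0. ]))
```

Request:
drive_tool(
  plan=[
    [[0.02,0.04,-0.04],[-2,0,0],0],
    [[0.02,0.08,-0.08],[-4,0,0],0],
    [[0.02,0.11,-0.12],[-6,0,0],0],
    [[0.03,0.14,-0.16],[-8,0,0],0],
    [[0.03,0.17,-0.2],[-10,0,0],0],
    [[0.03,0.2,-0.23],[-11,0,0],0],
    [[0.03,0.23,-0.26],[-12,0,0],0],
    [[0.03,0.26,-0.29],[-13,0,0],0],
    [[0.03,0.29,-0.32],[-14,0,0],0],
    [[0.03,0.31,-0.35],[-15,0,0],0],
    [[0.03,0.33,-0.38],[-16,0,0],0],
    [[0.04,0.36,-0.41],[-17,0,0],0],
    [[0.04,0.38,-0.44],[-18,0,0],0],
    [[0.04,0.41,-0.47],[-18,0,0],0],
    [[0.04,0.43,-0.49],[-18,0,0],0],
    [[0.04,0.4422,-0.506],[-18,0,0],0],
    [[0.04,0.4422,-0.506],[-18,0,0],0],
    [[0.04,0.4422,-0.506],[-18,0,0],0],
    [[0.04,0.4422,-0.506],[-18,0,0],0],
    [[0.04,0.4422,-0.506],[-18,0,0],0],
  ],
)

```text
clock: 2.82
tool_pos: [0.547, 0.1036, 0.15]
orientation: [-72.4, 90.0, 111.6]
force: [-0.5, 0.1, 0.8]
opening: 0.0001
```

Request:
drive_tool(
  plan=[
    [[0.03,0,0],[0,0,0],0],
    [[0.06,0,0],[0,0,0],0],
    [[0.08,0,0],[0,0,0],0],
    [[0.088,0,0],[0,0,0],0],
    [[0.088,0,0],[0,0,0],0],
    [[0.088,0,0],[0,0,0],0],
  ],
)

```text
clock: 3.32
tool_pos: [0.5473, 0.1045, 0.0627]
orientation: [175.7, 90.0, -0.2]
force: [0.6, -0.1, 1.6]
opening: 0.0004
```

```bash
python3 - <<'E'
from h import *
a=ctrl.snapshot("top")[150:270,240:440];b=ctrl.snapshot("side")[140:280,230:430]
cv2.imwrite("pics/b.png",np.vstack([cv2.resize(a,None,fx=3,fy=2.5*1.0),cv2.resize(b,None,fx=3,fy=2)]) if 0 else np.vstack([cv2.resize(a,None,fx=2.2,fy=2.2),cv2.resize(b,None,fx=2.2,fy=2.2)]))
p,R,o=pose();print(p,o["joint_pos"],o["force"])
hub=np.array([.5197,.0372]);
print(np.round(R,3))
for off in(20,17.5,):
  for dphi in range(0,76,5):
    ph=np.radians(94+dphi);r=np.array([np.cos(ph),np.sin(ph)]);t=np.array([-r[1],r[0]])
    print(off,dphi,*rel([*(hub+.064*r-t*off/1000),.062],t))
E
```

```text
[0.54807997 0.10454953 0.06362258] [ 3.09159369e+01  1.62065232e+01 -2.38386803e+01  1.75721631e-02
 -4.98058836e+01  6.31093608e+01] [-0.64835664 -0.20379681  0.29419824]
[[ 0.002  0.07  -0.998]
 [ 0.001 -0.998 -0.07 ]
 [-1.    -0.001 -0.002]]
20 0 [0.0016 0.0012 0.013 ] [ 0.  -0.1  0.1]
20 5 [ 0.0016 -0.0003  0.0187] [-5.  -0.1  0. ]
20 10 [ 0.0016 -0.0013  0.0244] [-10.   -0.1   0. ]
20 15 [ 0.0016 -0.0018  0.0303] [-15.   -0.1   0. ]
20 20 [ 0.0015 -0.0018  0.0361] [-20.   -0.1   0. ]
20 25 [ 0.0015 -0.0013  0.0419] [-25.   -0.1   0. ]
20 30 [ 0.0015 -0.0002  0.0477] [-30.   -0.2   0. ]
20 35 [0.0015 0.0013 0.0533] [-35.   -0.2   0. ]
20 40 [0.0015 0.0033 0.0588] [-40.   -0.2   0. ]
20 45 [0.0015 0.0058 0.0641] [-45.   -0.2  -0. ]
20 50 [0.0014 0.0087 0.0692] [-50.   -0.2  -0. ]
20 55 [0.0014 0.0121 0.074 ] [-55.   -0.2  -0. ]
20 60 [0.0014 0.0158 0.0784] [-60.   -0.2  -0. ]
20 65 [0.0014 0.02   0.0826] [-65.   -0.2  -0. ]
20 70 [0.0014 0.0245 0.0863] [-70.   -0.2  -0. ]
20 75 [0.0014 0.0293 0.0897] [-75.   -0.2  -0. ]
17.5 0 [0.0016 0.0012 0.0155] [ 0.  -0.1  0.1]
17.5 5 [ 0.0016 -0.0001  0.0212] [-5.  -0.1  0. ]
17.5 10 [ 0.0016 -0.0009  0.0269] [-10.   -0.1   0. ]
17.5 15 [ 0.0015 -0.0012  0.0327] [-15.   -0.1   0. ]
17.5 20 [ 0.0015 -0.0009  0.0385] [-20.   -0.1   0. ]
17.5 25 [ 0.0015 -0.0002  0.0442] [-25.   -0.1   0. ]
17.5 30 [0.0015 0.001  0.0499] [-30.   -0.2   0. ]
17.5 35 [0.0015 0.0027 0.0554] [-35.   -0.2   0. ]
17.5 40 [0.0015 0.0049 0.0607] [-40.   -0.2   0. ]
17.5 45 [0.0015 0.0075 0.0659] [-45.   -0.2  -0. ]
17.5 50 [0.0014 0.0106 0.0708] [-50.   -0.2  -0. ]
17.5 55 [0.0014 0.0141 0.0754] [-55.   -0.2  -0. ]
17.5 60 [0.0014 0.018  0.0797] [-60.   -0.2  -0. ]
17.5 65 [0.0014 0.0222 0.0836] [-65.   -0.2  -0. ]
17.5 70 [0.0014 0.0268 0.0872] [-70.   -0.2  -0. ]
17.5 75 [0.0014 0.0317 0.0903] [-75.   -0.2  -0. ]
```

View pics/b.png

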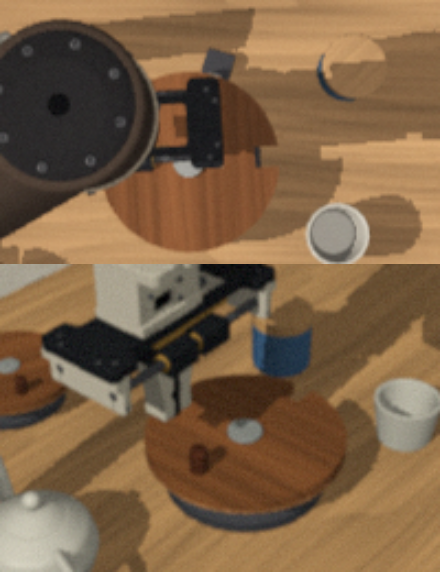

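The pictures show the shut fingers on the +x side of the peg, clear of everything else. I'll push most of the way along the arc.

Request:
drive_tool(
  plan=[
    [[0.0015,0.001,0.012],[0,0,0],0],
    [[0.0015,0.001,0.0155],[0,0,0],0],
    [[0.0015,0,0.021],[-5,0,0],0],
    [[0.0015,-0.001,0.027],[-10,0,0],0],
    [[0.0015,-0.001,0.033],[-15,0,0],0],
    [[0.0015,-0.001,0.0385],[-20,0,0],0],
    [[0.0015,0,0.044],[-25,0,0],0],
    [[0.0015,0.001,0.05],[-30,0,0],0],
    [[0.0015,0.0025,0.0555],[-35,0,0],0],
    [[0.0015,0.005,0.0605],[-40,0,0],0],
    [[0.0015,0.0075,0.066],[-45,0,0],0],
    [[0.0015,0.0105,0.071],[-50,0,0],0],
    [[0.0015,0.014,0.0755],[-55,0,0],0],
    [[0.0015,0.018,0.08],[-60,0,0],0],
    [[0.0015,0.018,0.08],[-60,0,0],0],
    [[0.0015,0.018,0.08],[-60,0,0],0],
  ],
)

```text
clock: 4.75
tool_pos: [0.4701, 0.0813, 0.0629]
orientation: [143.2, 89.7, 27.1]
force: [1.0, 0.4, 0.3]
opening: 0.0004
```

```bash
python3 - <<'E'
from h import *
a=ctrl.snapshot("top")[150:270,240:440];b=ctrl.snapshot("side")[140:280,230:430]
cv2.imwrite("pics/c.png",np.vstack([cv2.resize(a,None,fx=2.2,fy=2.2),cv2.resize(b,None,fx=2.2,fy=2.2)]))
p,R,o=pose();print(p,o["joint_pos"],o["force"])
for n in("top","side"):
  for k,z in(("notch",.052),("peg_top",.076)):
    for d in ctrl.landmark_of(n,k): print(n,k,np.round(d["pixel"],1),round(d["confidence"],2),np.round(at_z(n,d["pixel"],z),4))
E
```

```text
[0.47023012 0.08138877 0.06252206] [ 3.35451737e+01  9.14931004e+00 -3.37680572e+01  4.03403649e-02
 -4.68579292e+01  1.20320691e+02] [-0.69704807  0.64242164  0.10554842]
top notch [366.1 223. ] 0.88 [ 0.5213 -0.052   0.052 ]
top notch [302.9  84.2] 0.75 [0.8298 0.0918 0.052 ]
top peg_top [295.4 224.3] 0.96 [0.5161 0.1015 0.076 ]
top peg_top [284.2 130. ] 0.94 [0.721  0.1295 0.076 ]
side notch [296.3 313.9] 0.98 [0.4086 0.2621 0.052 ]
side notch [226.7 172.8] 0.58 [0.8136 0.0951 0.052 ]
side notch [414.3 220.7] 0.55 [ 0.4078 -0.0498  0.052 ]
side peg_top [320.6 222.4] 0.87 [0.5158 0.0975 0.076 ]
side peg_top [346.4 351.7] 0.82 [0.296  0.2726 0.076 ]
side peg_top [237.  190.1] 0.66 [0.7132 0.1394 0.076 ]
side peg_top [340.9 224.4] 0.55 [0.4844 0.0762 0.076 ]
```

View pics/c.png

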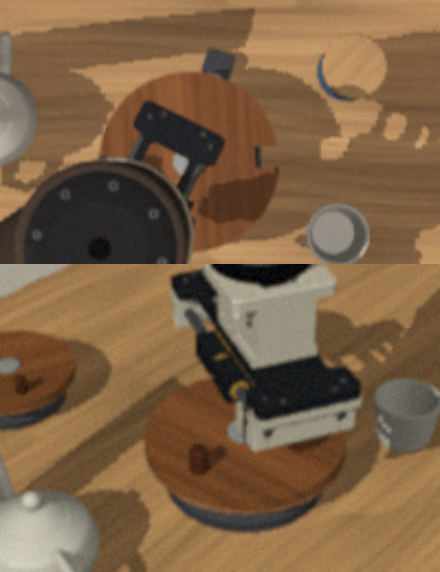

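The peg has not moved, at top (296,224) as before, so the fingers missed it. I'll compare the projected TCP with where the fingertips show up in the picture.

```bash
python3 - <<'E'
from h import *
for n in("side","top"):
    c=ctrl.get_calibration(n);print(n,"cam pos",np.round(-np.array(c["R"]).T@np.array(c["t"]),3))
    print([np.round(proj(n,P),1) for P in ([.548,.1045,.0636],[.470,.0814,.0625],[.515,.1,.076],[.5197,.0372,.056])])
p,R,o=pose();print(p,np.round(R,2),o)
b=ctrl.snapshot("side");
for P,col in ((p,(0,0,255)),(p+R[:,0]*-.06,(0,255,255)),([.515,.1,.076],(0,255,0))):
    u=proj("side",P);cv2.circle(b,(int(round(u[0])),int(round(u[1]))),2,col,-1)
cv2.imwrite("pics/d.png",cv2.resize(b[120:270,250:450],None,fx=4,fy=4))
E
```

```text
side cam pos [0.043 0.568 0.625]
[array([306. , 221.8]), array([344.8, 234.9]), array([319.9, 223.2]), array([340.9, 215.1])]
top cam pos [0.511 0.025 1.144]
[array([294.7, 209.7]), array([304.7, 245.7]), array([296.1, 224.8]), array([325.4, 223.1])]
[0.46978327 0.08116179 0.06194935] [[ 0.    0.9  -0.44]
 [ 0.   -0.44 -0.9 ]
 [-1.    0.   -0.  ]] {'clock': 5.05, 'joint_pos': array([ 3.35465739e+01,  9.19576535e+00, -3.38011813e+01,  3.14236837e-02,
       -4.68509041e+01,  1.20419782e+02]), 'qvel': array([-0.13064368, -0.0257467 , -0.24970184, -0.00423757,  0.08559158,
        0.33181137]), 'tau': array([-4.45064346e-03, -3.61661160e+01,  2.29071665e+01,  5.34121335e+00,
        5.79057145e-02, -2.60664441e-02]), 'tool_pos': array([0.46978327, 0.08116179, 0.06194935]), 'orientation': array([140.99007098,  89.84612895,  24.97788754]), 'force': array([-0.08820361,  0.25979763,  0.00534146]), 'moment': array([-0.00136452, -0.08339438, -0.02092564]), 'opening': 0.0004806721742359203}
```

View pics/d.png

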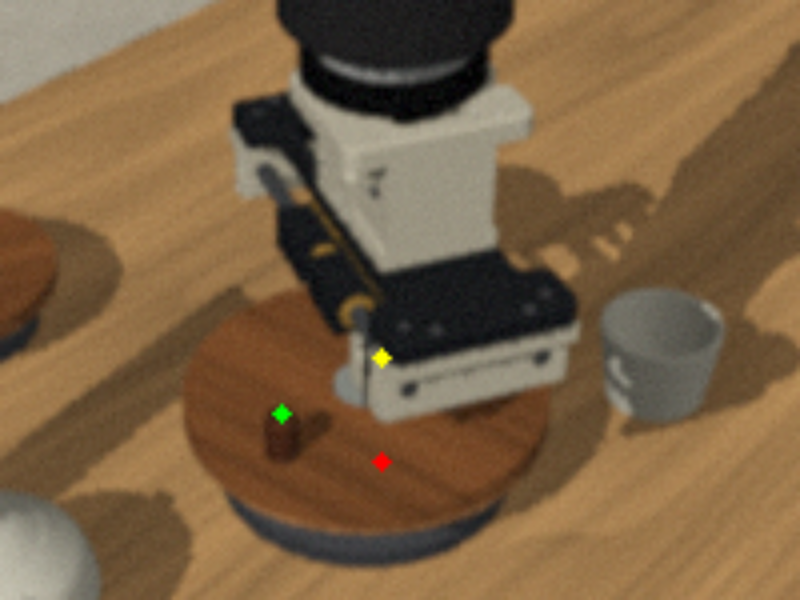

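The horizontal position agrees with the top view: the flange lies exactly on the ray through the TCP. In the side view the fingertips sit about 13 px higher than the reported TCP, so the real tips are higher than reported and passed over the peg. I'll go back to the approach pose and measure the tip height there.

```bash
python3 - <<'E'
from h import *
print(rel([.547,.104,.08],[-.998,-.07]))
for z in(.06,.08,.1,.12): print(z,proj("side",[.548,.1045,z]),proj("side",[.47,.081,z]))
E
```

```text
(array([-0.0179,  0.0595, -0.0545]), array([60. , -0.1, -0. ]))
0.06 [306.04354437 223.29855424] [344.90793242 235.78082886]
0.08 [305.64107575 215.06554159] [345.03599633 227.41750312]
0.1 [305.22756451 206.60663779] [345.16770621 218.81607474]
0.12 [304.80254984 197.91241678] [345.30322    209.96622876]
```

Request:
drive_tool(
  plan=[
    [[-0.018,0.006,-0.005],[6,0,0],0],
    [[-0.018,0.012,-0.011],[12,0,0],0],
    [[-0.018,0.018,-0.016],[18,0,0],0],
    [[-0.018,0.024,-0.022],[24,0,0],0],
    [[-0.018,0.03,-0.027],[30,0,0],0],
    [[-0.018,0.036,-0.033],[36,0,0],0],
    [[-0.018,0.042,-0.038],[42,0,0],0],
    [[-0.018,0.048,-0.044],[48,0,0],0],
    [[-0.018,0.054,-0.05],[54,0,0],0],
    [[-0.018,0.0595,-0.0545],[60,0,0],0],
    [[-0.018,0.0595,-0.0545],[60,0,0],0],
    [[-0.018,0.0595,-0.0545],[60,0,0],0],
  ],
)

```text
clock: 6.1
tool_pos: [0.5469, 0.1039, 0.0797]
orientation: [-160.0, 89.9, 24.2]
force: [-0.2, -0.4, -1.0]
opening: 0.0003
```

```bash
python3 - <<'E'
from h import *
b=ctrl.snapshot("side");p,R,o=pose();print(p)
b=cv2.resize(b[145:245,255:355],None,fx=6,fy=6,interpolation=cv2.INTER_CUBIC)
for dz in(0,.01,.02,.03,.04,.05):
    u=(proj("side",p+[0,0,dz])-[255,145]+.5)*6;cv2.circle(b,tuple(np.round(u).astype(int)),3,(0,0,255),-1);print(dz,u)
cv2.imwrite("pics/e.png",b)
E
```

```text
[0.5465434  0.103811   0.07971318]
0 [311.71176661 425.08055866]
0.01 [310.5124529  399.88031107]
0.02 [309.29668105 374.33424152]
0.03 [308.06410994 348.43518229]
0.04 [306.81438897 322.17576617]
0.05 [305.54715769 295.54841953]
```

View pics/e.png

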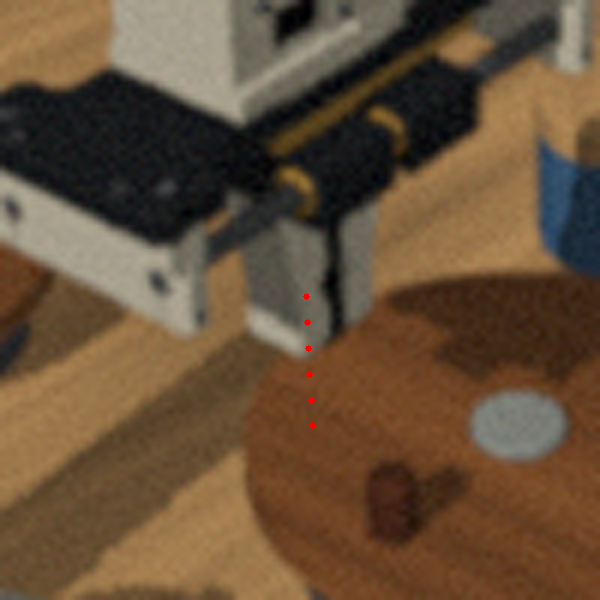

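```bash
python3 - <<'E'
from h import *
p,R,o=pose()
for dz in(.03,.035,.04):
  for hy in(.012,.021):
    print(dz,hy,[np.round((proj("side",p+R@[0,sy*hy,sz*.0095]+[0,0,dz])-[255,145]+.5)*6).astype(int).tolist() for sy,sz in((-1,1),(-1,-1),(1,1),(0,1))])
E
```

```text
0.03 0.012 [[305, 379], [259, 355], [357, 342], [331, 360]]
0.03 0.021 [[285, 393], [239, 369], [376, 328], [331, 360]]
0.035 0.012 [[305, 366], [258, 342], [357, 329], [331, 347]]
0.035 0.021 [[285, 380], [238, 356], [376, 315], [331, 347]]
0.04 0.012 [[304, 353], [257, 329], [356, 315], [330, 334]]
0.04 0.021 [[284, 367], [237, 343], [375, 302], [330, 334]]
```

The finger's seam and near corner fit a tip about 40 mm above the reported TCP. I'll descend by 52 mm, putting the real tip near 0.068, halfway up the peg's height, and push the arc again.

Request:
drive_tool(
  plan=[
    [[0.03,0,0],[0,0,0],0],
    [[0.052,0,0],[0,0,0],0],
    [[0.052,0,0],[0,0,0],0],
    [[0.052,0,0],[0,0,0],0],
    [[0.052,0,0.008],[0,0,0],0],
    [[0.052,0,0.014],[0,0,0],0],
    [[0.052,-0.001,0.0195],[-5,0,0],0],
    [[0.052,-0.0015,0.0255],[-10,0,0],0],
    [[0.052,-0.0015,0.031],[-15,0,0],0],
    [[0.052,-0.0015,0.031],[-15,0,0],0],
  ],
)

```text
clock: 6.98
tool_pos: [0.515, 0.1034, 0.0292]
orientation: [-166.9, 89.8, 32.6]
force: [-1.0, 0.3, 0.3]
opening: 0.0003
```

```bash
python3 - <<'E'
from h import *
b=ctrl.snapshot("side");p,R,o=pose();print(p,o["force"])
cv2.imwrite("pics/f.png",cv2.resize(b[145:275,255:415],None,fx=5,fy=4.6/1.0,interpolation=cv2.INTER_CUBIC)[:600])
for n in("side",):
  for d in ctrl.landmark_of(n,"peg_top"): print(n,np.round(d["pixel"],1),round(d["confidence"],2),np.round(at_z(n,d["pixel"],.076),4))
E
```

```text
[0.51553142 0.10343796 0.02909412] [-0.4095301  -0.10416709 -0.23784072]
side [329.4 227.8] 0.93 [0.4933 0.0976 0.076 ]
side [348.  349.1] 0.88 [0.2972 0.268  0.076 ]
side [239.1 188.9] 0.71 [0.7134 0.1339 0.076 ]
```

View pics/f.png

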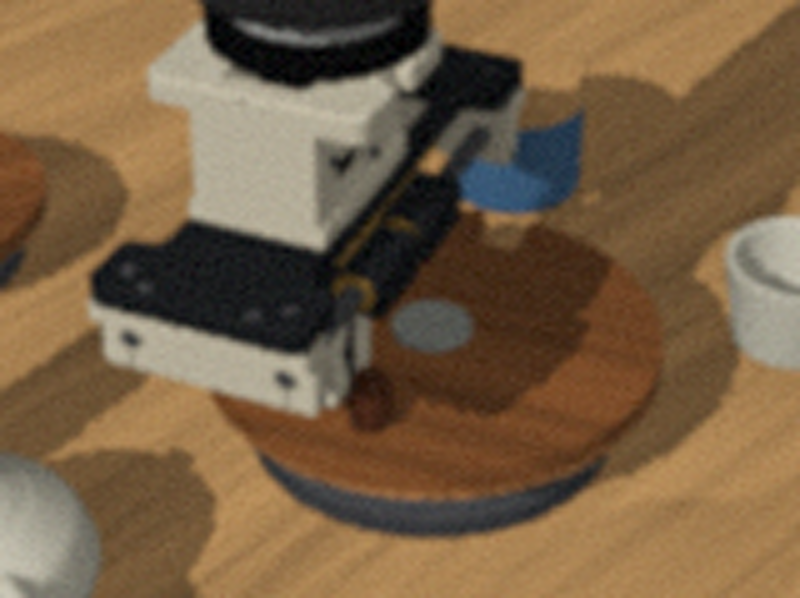

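The fingertip now carries the peg. The peg is at about 114°, 22 mm ahead of the TCP.

```bash
python3 - <<'E'
from h import *
hub=np.array([.5197,.0372])
for phi in(114,120,126,132,138,144,150,156,158,164.4):
    ph=np.radians(phi);r=np.array([np.cos(ph),np.sin(ph)]);t=np.array([-r[1],r[0]])
    print(phi,*rel([*(hub+.064*r-t*.022),.028],t))
E
```

```text
114 [ 0.0009 -0.0018  0.0015] [-4.9 -0.2  0. ]
120 [ 0.0009 -0.0032  0.0085] [-10.9  -0.2   0. ]
126 [ 0.0008 -0.0038  0.0155] [-16.9  -0.2   0. ]
132 [ 0.0008 -0.0037  0.0226] [-22.9  -0.2  -0. ]
138 [ 0.0008 -0.0028  0.0296] [-28.9  -0.2  -0. ]
144 [ 0.0008 -0.0012  0.0365] [-34.9  -0.2  -0. ]
150 [0.0007 0.0011 0.0432] [-40.9  -0.2  -0. ]
156 [0.0007 0.0041 0.0496] [-46.9  -0.2  -0.1]
158 [0.0007 0.0052 0.0517] [-48.9  -0.2  -0.1]
164.4 [0.0007 0.0094 0.058 ] [-55.3  -0.2  -0.1]
```

Next I push to about 158°, then back off and up to look.

Request:
drive_tool(
  plan=[
    [[0.001,-0.002,0.0015],[-5,0,0],0],
    [[0.001,-0.003,0.0085],[-11,0,0],0],
    [[0.001,-0.004,0.0155],[-17,0,0],0],
    [[0.001,-0.0035,0.0225],[-23,0,0],0],
    [[0.001,-0.003,0.0295],[-29,0,0],0],
    [[0.001,-0.001,0.0365],[-35,0,0],0],
    [[0.001,0.001,0.043],[-41,0,0],0],
    [[0.001,0.003,0.047],[-44,0,0],0],
    [[0.001,0.004,0.0495],[-47,0,0],0],
    [[0.001,0.005,0.0515],[-49,0,0],0],
    [[0.001,0.005,0.0515],[-49,0,0],0],
    [[0.001,0.005,0.0515],[-49,0,0],0],
  ],
)

```text
clock: 8.08
tool_pos: [0.4694, 0.0821, 0.0282]
orientation: [139.5, 89.7, 27.4]
force: [0.8, 0.5, 0.7]
opening: 0.0004
```

```bash
python3 - <<'E'
from h import *
a=ctrl.snapshot("top");b=ctrl.snapshot("side");p,R,o=pose();print(p,o["force"])
hub=np.array([.5197,.0372])
cv2.imwrite("pics/g.png",np.hstack([cv2.resize(a[160:270,280:375],None,fx=4,fy=4,interpolation=cv2.INTER_CUBIC),cv2.resize(b[160:270,290:395],None,fx=4,fy=4,interpolation=cv2.INTER_CUBIC)]))
for n in("side","top"):
  for k,z in(("peg_top",.076),("notch",.052),("pin",.036)):
   for d in ctrl.landmark_of(n,k):
    X=at_z(n,d["pixel"],z)[:2]
    if np.linalg.norm(X-hub)<.12: print(n,k,np.round(d["pixel"],1),round(d["confidence"],2),np.round(X,4),np.degrees(np.arctan2(*(X-hub)[::-1])))
E
```

```text
[0.46921117 0.08208042 0.02798097] [0.54068512 0.29276169 0.97724102]
side peg_top [354.9 226.9] 0.72 [0.461  0.0641] 155.39819773955887
side peg_top [340.2 224.5] 0.29 [0.4852 0.0773] 130.7457959873014
side pin [322.  203.8] 0.98 [0.5908 0.0173] -15.607089879752856
side pin [340.3 221.2] 0.25 [0.5242 0.0338] -37.42921105880223
top notch [341.  189.3] 0.59 [0.5947 0.0038] -23.985671707784242
top pin [336.5 185.6] 0.68 [0.6041 0.0137] -15.564062595560479
```

View pics/g.png

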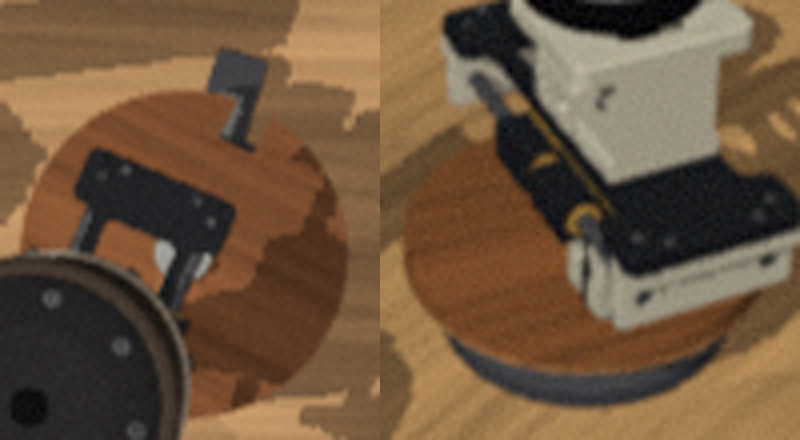

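The picture shows the notch at left-panel (240,130), about 7° short. Peg 155–158° and notch −24° agree, against the pin at −15.6°. I'll push the rest.

```bash
python3 - <<'E'
from h import *
hub=np.array([.5197,.0372])
for phi in(158,161,164.4):
    ph=np.radians(phi);r=np.array([np.cos(ph),np.sin(ph)]);t=np.array([-r[1],r[0]])
    print(phi,*rel([*(hub+.064*r-t*.022),.028],t))
E
```

```text
158 [-0.0003 -0.0001  0.0005] [ 0.  -0.2 -0.1]
161 [-0.0003 -0.0012  0.0039] [-3.  -0.2 -0.1]
164.4 [-0.0003 -0.0022  0.0077] [-6.4 -0.2 -0.1]
```

Request:
drive_tool(
  plan=[
    [[0,-0.001,0.003],[-2,0,0],0],
    [[0,-0.001,0.005],[-4,0,0],0],
    [[0,-0.002,0.0077],[-6.4,0,0],0],
    [[0,-0.002,0.0077],[-6.4,0,0],0],
    [[0,-0.002,0.0077],[-6.4,0,0],0],
    [[0,-0.002,0.0077],[-6.4,0,0],0],
    [[0,-0.002,0],[-6.4,0,0],0],
    [[0,-0.002,-0.01],[-6.4,0,0],0],
    [[-0.04,-0.002,-0.01],[-6.4,0,0],0],
    [[-0.04,-0.002,-0.01],[-6.4,0,0],0],
  ],
)

```text
clock: 9.32
tool_pos: [0.4741, 0.0942, 0.0722]
orientation: [126.3, 89.5, 20.9]
force: [1.1, -0.3, 1.0]
opening: 0.0007
```

```bash
python3 - <<'E'
from h import *
a=ctrl.snapshot("top");b=ctrl.snapshot("side");p,R,o=pose();print(p,o["force"])
hub=np.array([.5197,.0372])
cv2.imwrite("pics/i.png",np.hstack([cv2.resize(a[165:215,310:365],None,fx=8,fy=8,interpolation=cv2.INTER_CUBIC),cv2.resize(b[160:260,290:380],None,fx=4,fy=4,interpolation=cv2.INTER_CUBIC)]))
for n in("side","top"):
  for k,z in(("peg_top",.076),("notch",.052),("pin",.036)):
   for d in ctrl.landmark_of(n,k):
    X=at_z(n,d["pixel"],z)[:2]
    if np.linalg.norm(X-hub)<.12: print(n,k,np.round(d["pixel"],1),round(d["confidence"],2),np.round(X,4),np.degrees(np.arctan2(*(X-hub)[::-1])))
E
```

```text
[0.47206376 0.09345387 0.06902649] [-1.11676001  0.48909764 -0.20273012]
side peg_top [360.1 223. ] 0.67 [0.4613 0.0491] 168.45318469177715
side notch [321.3 192.8] 0.68 [0.6036 0.0058] -20.492933396913532
side pin [324.4 203.1] 0.66 [0.5888 0.0122] -19.905083979128946
side pin [359.9 224.7] 0.63 [0.4887 0.0156] -145.11642690203135
top peg_top [314.1 248.1] 0.87 [0.4657 0.0605] 156.6821942368935
top notch [337.9 190.8] 0.78 [0.5913 0.0106] -20.364421903415945
top pin [336.3 190.7] 0.92 [0.5927 0.014 ] -17.64238988535189
```

View pics/i.png

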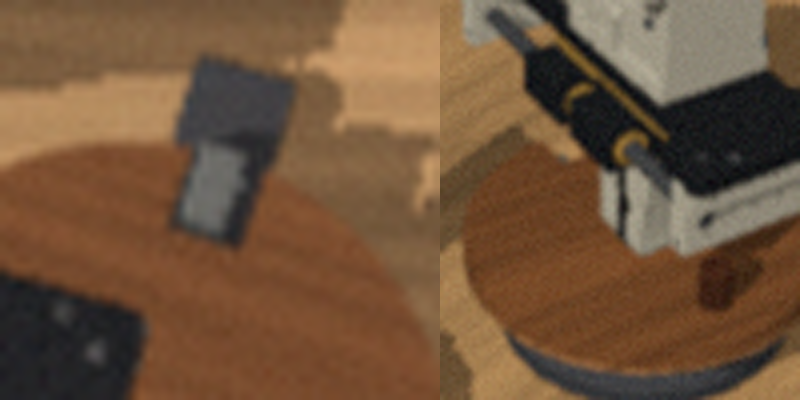

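The pin hugs the left wall of the notch: the gap is about 1 mm on the left and 6 mm on the right. It needs about 2° more counter-clockwise, so I'll command 166.4°.

```bash
python3 - <<'E'
from h import *
hub=np.array([.5197,.0372])
for phi,off in((164.4,.034),(164.4,.022),(166.4,.022)):
    ph=np.radians(phi);r=np.array([np.cos(ph),np.sin(ph)]);t=np.array([-r[1],r[0]])
    print(phi,*rel([*(hub+.064*r-t*off),.028],t))
E
```

```text
164.4 [ 0.0391 -0.0017  0.0053] [ 0.  -0.1 -0.1]
164.4 [ 0.0391 -0.0017  0.0173] [ 0.  -0.1 -0.1]
166.4 [ 0.0391 -0.0025  0.0195] [-2.  -0.1 -0.1]
```

Request:
drive_tool(
  plan=[
    [[0.02,-0.0017,0],[0,0,0],0],
    [[0.039,-0.0017,0],[0,0,0],0],
    [[0.039,-0.0017,0.005],[0,0,0],0],
    [[0.039,-0.0017,0.013],[-1,0,0],0],
    [[0.039,-0.002,0.017],[-2,0,0],0],
    [[0.039,-0.0025,0.0185],[-2,0,0],0],
    [[0.039,-0.0025,0.0195],[-2,0,0],0],
    [[0.039,-0.0025,0.0195],[-2,0,0],0],
    [[0.039,-0.0025,0.0195],[-2,0,0],0],
    [[0.039,-0.0025,0.0195],[-2,0,0],0],
    [[0.039,-0.0025,0.012],[-2,0,0],0],
    [[0.039,-0.0025,0],[-2,0,0],0],
    [[0.0,-0.0025,0],[-2,0,0],0],
    [[0.0,-0.0025,0],[-2,0,0],0],
  ],
)

```text
clock: 10.88
tool_pos: [0.4713, 0.095, 0.0716]
orientation: [122.9, 89.5, 19.4]
force: [2.2, 0.9, 1.5]
opening: 0.0008
```

```bash
python3 - <<'E'
from h import *
a=ctrl.snapshot("top");p,R,o=pose();print(p,o["force"])
hub=np.array([.5197,.0372])
cv2.imwrite("pics/j.png",cv2.resize(a[165:215,310:365],None,fx=10,fy=10,interpolation=cv2.INTER_CUBIC))
for k,z in(("peg_top",.076),("notch",.052),("pin",.036)):
   for d in ctrl.landmark_of("top",k):
    X=at_z("top",d["pixel"],z)[:2]
    if np.linalg.norm(X-hub)<.12: print(k,np.round(d["pixel"],1),round(d["confidence"],2),np.round(X,4),np.degrees(np.arctan2(*(X-hub)[::-1])))
# to above hub, true tip = reported+.04
t=R[:2,2]
print("above hub",rel([*hub,.045],t))
E
```

```text
[0.47048769 0.09476441 0.06986905] [-0.68165977  0.23379903 -0.36305193]
peg_top [316.7 248.6] 0.79 [0.4648 0.0549] 162.17381153165095
notch [335.8 190.1] 0.84 [0.5928 0.0153] -16.70077402662457
pin [336.6 185.5] 0.8 [0.6043 0.0135] -15.663134558931208
above hub (array([0.022 , 0.0635, 0.0421]), array([-0.1, -0.1, -0.1]))
```

View pics/j.png

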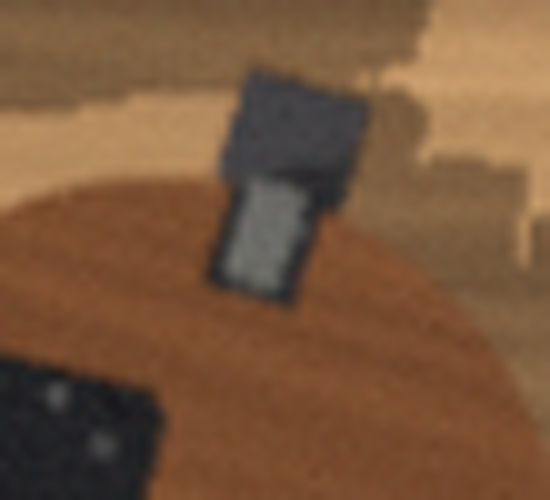

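The pin is centred in the notch, with roughly equal dark gaps on both sides. I'll move over the hub.

Request:
drive_tool(
  plan=[
    [[0,0.03,0.02],[0,0,0],0],
    [[0,0.0635,0.042],[0,0,0],0],
    [[0,0.0635,0.042],[0,0,0],0],
    [[0.022,0.0635,0.042],[0,0,0],0],
    [[0.036,0.0635,0.042],[0,0,0],0],
    [[0.042,0.0635,0.042],[0,0,0],0],
    [[0.046,0.0635,0.042],[0,0,0],0],
    [[0.046,0.0635,0.042],[0,0,0],0],
  ],
)

```text
clock: 11.75
tool_pos: [0.5192, 0.0372, 0.0201]
orientation: [147.0, 90.0, 43.5]
force: [-0.3, 0.5, 0.2]
opening: 0.0001
```

Request:
drive_tool(
  plan=[
    [[0.002,0,0],[0,0,0],0],
    [[0.004,0,0],[0,0,0],0],
    [[0.006,0,0],[0,0,0],0],
    [[0.008,0,0],[0,0,0],0],
    [[0.008,0,0],[0,0,0],0],
    [[0.008,0,0],[0,0,0],0],
  ],
)

```text
clock: 12.25
tool_pos: [0.5196, 0.0375, 0.0123]
orientation: [133.1, 89.9, 29.5]
force: [1.1, 1.0, 0.7]
opening: 0.0004
```

Request:
drive_tool(
  plan=[
    [[0.001,0,0],[0,0,0],0],
    [[0.002,0,0],[0,0,0],0],
    [[0.003,0,0],[0,0,0],0],
    [[0.004,0,0],[0,0,0],0],
  ],
)

```text
clock: 12.58
tool_pos: [0.5198, 0.0375, 0.0094]
orientation: [118.5, 89.9, 15.0]
force: [-8.3, 1.5, 28.1]
opening: 0.0004
```

Request:
drive_tool(
  plan=[
    [[0.001,0,0],[0,0,0],0],
    [[0.002,0,0],[0,0,0],0],
    [[0.003,0,0],[0,0,0],0],
    [[0.004,0,0],[0,0,0],0],
  ],
)

```text
clock: 12.92
tool_pos: [0.5202, 0.0374, 0.009]
orientation: [101.0, 89.8, -2.4]
force: [-21.1, 2.4, 57.8]
opening: 0.0007
```

28 N then 58 N with less than 0.5 mm of travel is a firm stop. I'll lift straight up and away, then check.

Request:
drive_tool(
  plan=[
    [[0,0,0],[0,0,0],0],
    [[-0.005,0,0],[0,0,0],0],
    [[-0.02,0,0],[0,0,0],0],
    [[-0.05,0,0],[0,0,0],0],
    [[-0.09,0,0],[0,0,0],0],
    [[-0.13,0,0],[0,0,0],0],
    [[-0.17,0,0],[0,0,0],0],
    [[-0.19,0,0],[0,0,0],0],
    [[-0.19,0,0],[0,0,0],0],
  ],
)

```text
clock: 13.67
tool_pos: [0.5223, 0.0381, 0.2043]
orientation: [115.4, 89.4, 12.1]
force: [1.8, 0.4, -0.1]
opening: 0.0004
```

```bash
python3 - <<'E'
from h import *
p,R,o=pose();print(p,o["joint_pos"],o["force"])
for P in([.40,.30,.22],[.35,.38,.22]):print(rel(P,R[:2,2]))
E
```

```text
[0.52227366 0.03810481 0.20430395] [ 25.78641231   5.21958903 -17.55889004   0.16389766 -66.6055905
 140.77682058] [ 1.81089827  0.38287234 -0.0837433 ]
(array([-0.0164, -0.1794, -0.2266]), array([-0. , -0.3, -0.6]))
(array([-0.0168, -0.2465, -0.2929]), array([-0. , -0.3, -0.6]))
```

Request:
drive_tool(
  plan=[
    [[-0.02,0,0.03],[4,0,0],0],
    [[-0.02,0,0.07],[8,0,0],0],
    [[-0.02,0,0.11],[12,0,0],0],
    [[-0.02,0,0.15],[16,0,0],0],
    [[-0.02,0,0.19],[20,0,0],0],
    [[-0.02,0,0.23],[24,0,0],0],
    [[-0.02,0,0.27],[28,0,0],0],
    [[-0.02,0,0.3],[32,0,0],0],
    [[-0.02,0,0.3],[35,0,0],0],
    [[-0.02,0,0.3],[35,0,0],0],
  ],
)

```text
clock: 14.5
tool_pos: [0.4515, -0.2552, 0.2217]
orientation: [157.1, 89.5, 18.4]
force: [1.0, 1.0, -0.1]
opening: 0.0004
```

```bash
python3 - <<'E'
from h import *
a=ctrl.snapshot("top");b=ctrl.snapshot("side");p,R,o=pose();print(p,o["force"],o["clock"])
b0=cv2.imread("pics/side0.png")
s=lambda i:cv2.resize(i[165:275,280:400],None,fx=3.2,fy=3.2,interpolation=cv2.INTER_CUBIC)
T=cv2.resize(a[150:290,210:420],None,fx=2.6,fy=1.6) if 0 else cv2.resize(a[165:235,280:400],None,fx=3.2,fy=3.2,interpolation=cv2.INTER_CUBIC)
Z=cv2.resize(a[172:204,320:354],(384,224),interpolation=cv2.INTER_CUBIC)
cv2.imwrite("pics/k.png",np.vstack([np.hstack([s(b0),s(b)]),np.hstack([T,Z])]))
for n in("side","top"):
  for k in("peg_top","hub","notch","teapot","cup","caddy"):
   for d in ctrl.landmark_of(n,k):
     z={"peg_top":.066,"hub":.046,"notch":.042}.get(k,0);X=at_z(n,d["pixel"],z)
     if .4<X[0]<.66 and abs(X[1])<.28 : print(n,k,np.round(d["pixel"],1),round(d["confidence"],2),np.round(X[:2],4))
E
```

```text
[ 0.45227049 -0.25371399  0.22212402] [-1.17821555 -0.28660117  0.21333859] 14.6
side peg_top [359. 227.] 0.84 [0.4628 0.05  ]
side hub [339.3 216.3] 0.83 [0.5278 0.0329]
side notch [320.9 199.2] 0.79 [0.598  0.0131]
side notch [294.6 315.4] 0.73 [0.4148 0.2606]
side teapot [249.2 276.7] 0.6 [0.568  0.2347]
side cup [414.  216.9] 0.71 [ 0.4488 -0.116 ]
side cup [341.5 235.5] 0.17 [0.521  0.0333]
side caddy [357.9 183.2] 0.88 [ 0.6181 -0.1313]
top peg_top [315.7 251.9] 0.86 [0.4572 0.0572]
top peg_top [335.2 192. ] 0.61 [0.5876 0.0166]
top hub [324.  222.9] 0.98 [0.5202 0.0404]
top notch [335.5 192.7] 0.81 [0.5877 0.0158]
top notch [226.1 269.8] 0.6 [0.4134 0.256 ]
top teapot [237.  204.2] 0.62 [0.561  0.2434]
top caddy [397.7 181.2] 0.57 [ 0.619  -0.1276]
top caddy [336.8 187.6] 0.31 [0.6025 0.0126]
```

View pics/k.png

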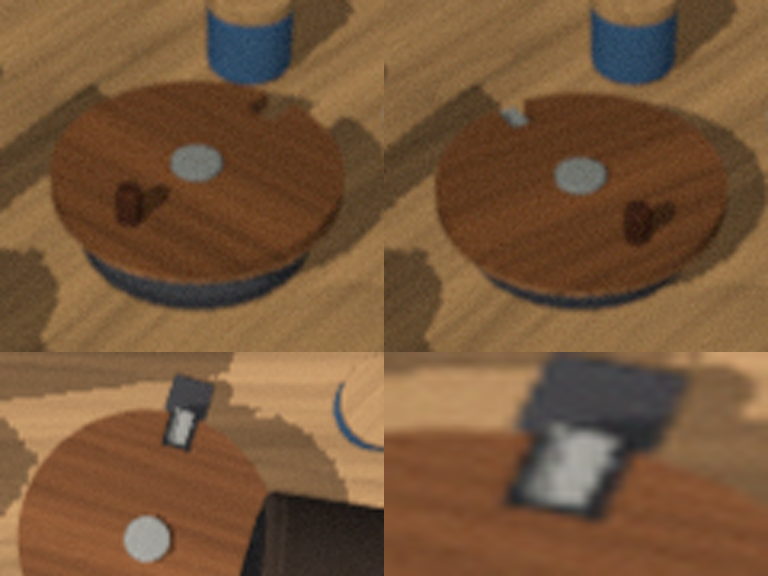

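Before and after in the side view: the platter sits visibly lower, with the hub dropping from row 163 to 175 in the crop. The pin stands centred in the notch and the caddy is unmoved. One numeric check of the hub drop, then I hand in.

```bash
python3 - <<'E'
from h import *
b0=cv2.imread("pics/side0.png");b=ctrl.snapshot("side")
def c(i):
    g=i[205:232,328:356].astype(float);m=(g[...,0]>g[...,2]*.85)&(g.sum(2)>250);ys,xs=np.nonzero(m);return xs.mean(),ys.mean(),len(xs)
u,v=c(b0),c(b);k=proj("side",[.5197,.0372,.046])-proj("side",[.5197,.0372,.056])
print(u,v,"drop mm",(v[1]-u[1])/k[1]*10)
if (v[1]-u[1])/k[1]*10>8.8: print(ctrl.close_job())
E
```

```text
(np.float64(12.951219512195122), np.float64(10.471544715447154), 123) (np.float64(12.850393700787402), np.float64(14.409448818897637), 127) drop mm 9.893007080797053
the job is handed in; nothing more can be done
None
```

The platter on the largest stand is turned onto its pin and pressed home, and the job is handed in at about 15 s of the 51 s allowed. No verdict was reported.

**What I did:** I pushed the peg counter-clockwise, about 70° in total, and corrected the last 2° after a closer look. I then pressed on the hub until it met a firm stop at about 58 N, and moved the hand well clear.

**Last checks:**
- **Height:** the side camera shows the hub dropped 9.9 mm.
- **Alignment:** the pin stands in the middle of the notch in the top view.
- **Other pieces:** the caddy, cup and teapot were measured again and agree with the start to about 12 mm. That is within the noise of the detection; the final picture shows only the caddy, and it had not moved.

**What disagreed:** in the pictures the fingertips were about 40 mm higher than the reported tool position. My first push therefore passed over the peg without touching it. I allowed for the offset from then on, and the cause is not known.

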